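# Load a presser foot into the tilted storage rail

### The job

Take the sewing machine presser foot that is lying on its back in the white tray and stand it on its sole, by itself, on the table beside the tray. Then take it again by its upright shank and slide it, toe first, into the tilted slotted rail from the upper, open end, facing the same way as the foot already parked there, and push until the parked foot is fully home against the lower stop with the new one touching it from behind. Let go, and leave the spool, the jar and the tape measure where they are.

Things in the scene. Friction and masses are not known exactly. Their poses are not given: they have to be found in the camera images.
- foot: Loose steel L-shaped presser foot, about 110 g. Own frame: x to the toe, y across, z up the shank; origin mid underside of the sole. Sole 50 long, 26 wide, 8 thick, front 20 forked into two prongs (outer width 26). Centre of mass 6 behind the origin, 12 up. At the start it lies on its heel face and shank back: x (toe) straight up, toe 50 above the tray floor, shank level, underside facing sideways.
- shank_top (a point): Top centre of the loose foot's shank, in the foot's frame at x -19, y 0, z 58. The shank is a square-cornered bar flush with the heel: 12 along x (-25 to -13), 14 across (y -7 to 7), rising from the sole to z = 58. Stood on the table, the foot's z axis points up and its origin is at table height; it then tips onto its sole by itself when let go leaning back less than about 50 degrees on its heel edge.
- toe (a point): Front end of the loose foot's sole, on its middle line, 25 ahead of the origin and 4 above the underside.
- tray: Fixed shallow white tray, open on top, 82 (its x) by 112 (its y) outside, walls and floor 4 thick, rim 12 above the table; origin at table height under its centre. The foot lies with its shank along tray x, underside about 10 from the inside of the -x wall and facing it: too near to be tipped onto its sole inside the tray.
- channel: Fixed aluminium slotted rail, tilted 15 degrees on a wooden stand. Origin on the middle of its floor at the mouth of the slotted part, about 61 above the table; x down the slope (the way in), z up square to the floor, y across. x 0 to 130 is slotted: walls 29 apart, 11 high, then two lips (z 11 to 15) 18 apart; the sole runs under the lips, the shank stands up through the slot.
- landing (a point): Middle of the open landing before the mouth, channel x = -30, on the floor. The landing is channel x from -60 to 0: same floor, no lips, low guide walls (11 high) narrowing from about 44 apart to 29 at the mouth. The rail is 37 wide outside, about 50 at the landing. A foot set down on the slope stays by friction.
- stop (a point): Inner face of the stop that shuts the lower end of the rail, channel x = 130, y = 0, z = 4.
- parked_foot (a joint): How far (m) the foot already in the rail has slid down: 0.05 is fully home against the stop, 0 is 50 mm short. It has the loose foot's shape and size, toe down the slope, and slides stiffly (2 to 3 N). At value q its origin is at channel x = 0.055 + q and its heel face at 0.030 + q, so once it is home the new foot's origin comes to channel x = 0.055.
- parked_heel (a point): Middle of the heel face of the parked foot, 4 above its underside.
- spool: Bystander: loose wooden thread spool, 34 across, 50 tall, standing; origin under its centre.
- pin_jar: Bystander: loose clear jar with steel cap, 48 across, 55 tall; origin under its centre.
- tape_case: Bystander: loose round white tape measure case, 52 across, 16 high, lying flat; origin under its centre.
Not all that is in view belongs to the job. What is shaped like the foot but blue is not meant. Of the things that look like the part that bears channel, the smaller one is meant.

How it is judged (in metres and radians):
On the way, in this order (a step that is already met when the one before it is completed fails the run):
1. the foot stands by itself on its sole on the table, outside the tray, let go (angle between foot's own z axis and vertical below 0.06 rad and height (world z) of foot between -0.003 and 0.003 m and contact force between foot and the fingers below 0.05 N and linear speed of foot below 0.03 m/s), for 0.2 s.
2. the foot has entered the rail toe first, its toe under the lips by 20 mm or more (y of foot in the frame of channel between -0.004 and 0.004 m and z of foot in the frame of channel between -0.003 and 0.006 m and angle between the z axis of foot and the z axis of channel, either way round below 0.12 rad and x of toe in the frame of channel above 0.02 m and x of stop in the frame of foot above 0.02 m), for 0.05 s.
At the end, for the whole second after the job is handed in: The parked foot is within 4 mm of the lower stop; the loose foot lies in the rail toe down the slope, flat on the floor of the channel and in line with it, its origin between channel x = 49 and 60 mm (within about 5 mm of the parked foot's heel), at rest and let go (all of step 2 and x of foot in the frame of channel between 0.049 and 0.06 m and value of joint parked_foot above 0.046 m and linear speed of foot below 0.02 m/s and contact force between foot and the fingers below 0.05 N); the robot touches nothing.
It fails at once if the spool is moved more than 25 mm or tipped (distance of spool from where it was at the start of the episode above 0.025 m or angle between spool's own z axis and vertical above 0.5 rad).
It fails at once if the pin jar is moved more than 25 mm or tipped (distance of pin_jar from where it was at the start of the episode above 0.025 m or angle between pin_jar's own z axis and vertical above 0.5 rad).
It fails at once if the tape case is moved more than 25 mm or tipped (distance of tape_case from where it was at the start of the episode above 0.025 m or angle between tape_case's own z axis and vertical above 0.5 rad).
It also fails if it takes over 54 s, if anything falls off the work surface, if the arm or the gripper's body presses on something with over 40 N, if the wrist force passes 120 N, or if a joint passes its speed limit or range.

### The arm

A 6-joint arm with a two-finger parallel gripper is mounted at the origin on the work surface. World frame = base frame: x ahead of the robot, y to its left, z up, the work surface at z = 0. Lengths are in mm, angles in degrees, forces in N, time in s.
With the tool pointing down it reaches from about 300 to 850 mm from the base axis. Payload 4.2 kg.
Tool frame: the origin (TCP) lies at the very end of the fingers, on their centre line; the grasp point (between the pads) lies 19 mm behind it; z points along the fingers, y is the line along which they close (so a half turn about z gives the same grasp; the last joint's range is limited). The gripper opens to 91 mm and grips with 3 to 60 N. Pads are 32 mm wide; open, the fingers measure 118 mm over their backs; the gripper's body (76 mm by 178 mm) begins 60 mm behind the grasp point.
Start: joints at [-75.057, 18.312, 89.639, -0, 72.044, -1.146], TCP at [159.349, -552.495, 213.976] pointing down, gripper open.
Joint ranges: [-177.97, 177.97], [-48.28, 115.42], [12.27, 149.76], [-77.06, 257.06], [2.81, 150.46], [-146.56, 146.56]. Speed limits (degrees/s): [147.25, 147.25, 180, 180, 180, 180].

### API

Orientations are given as [roll, pitch, yaw] about the fixed x, y, z axes, in that order (R = Rz(yaw) Ry(pitch) Rx(roll)).
In Python, from workcell import env, eyes gives the robot as it stands.
- The arm moves only by the tool send_rows, never from a script. Its argument "targets" is text: rows parted by semicolons, each of 7 numbers parted by spaces: the shift along the tool's x, y, z in m, then the turn, a rotation vector about the tool's x, y, z in degrees, then the opening in per cent of the stroke, from 0 (shut) to 100 (fully open). A call has 1 to 12 rows; each row is the pose to reach, as a shift and turn from the pose commanded when the call began, along the tool's axes at that moment; what a row does not reach only later rows make up. A row lasts 1/12 s, in which the tool goes at most 41.7 mm and 7.16 degrees, less where a joint would pass 70% of its speed; a pose out of reach is approached as far as the arm can. A call with a gripper value outside its range is refused whole. The fingers move at their own pace and stop on an object; "grip_force" is the grip in N (left out, the last holds). Time passes only in rows, so rows that repeat a pose let the fingers close. It gives the time, the measured TCP pose, the force, the opening and the grip force at its end, in the units of the state.
- env.state(): the state, without advancing time (a new reading comes with each control period).
- eyes.grab_frame(name): name is "scene" or "top" or "wrist"; returns a dict with "image" (480x640x3 uint8, blue, green, red), "fovy" (degrees; the focal length in pixels is half the picture's height over the tangent of half this angle, whatever the lens; pixels are square), "cx", "cy" (the principal point, pixels), "eye" and "attitude" of the camera in the world. Camera axes: x right, y up, looking along -z (the intrinsics and any distortion apply to the point x, -y, -z); pixel columns grow to the right and rows downward; lengths in mm; the calibration is good to about 2 mm. A picture is of the moment at which its call begins. There is no depth.
- env.job_done(): hands the job in; it is judged then, once.
The state is a dict: "time_s": time; "qpos": joint angles; "qvel": joint speeds; "effort": joint torques, N m; "ee_pos": TCP position; "ee_rot": TCP orientation; "force": force on the tool from outside, world axes, zero at the start; "torque": the same for the moment, N m; "gripper_width": finger opening in mm; "gripper_force": force on a finger pad.
Only numpy, scipy, OpenCV 4.12 (cv2) and the standard library are available. Lean on these libraries where they do the work, as an engineer would, in place of code of your own. Each camera call takes 0.05 s, during which the arm holds its last target. There are 200 camera calls.

## Working session

There is one attempt and no reset: what is moved stays moved. The work goes in short steps, Python scripts to look and compute and a tool call to move; the robot and the scene stay as the last step left them, time stands still between calls to the robot, and variables do not carry over. Pictures are saved under pics/ and viewed, at most 10 in all, crops included, and the job is handed in when it is done.

Besides the shell and the picture viewer there is one more tool, called after "Call:" in YAML: its name, and indented under it one key for each argument. send_rows: Moves the arm, as the interface text tells. Its arguments: {"type":"object","properties":{"targets":{"type":"string"},"grip_force":{"type":"number"}},"required":["targets"]}

```bash
mkdir -p pics; ls
cat > h.py <<'E'
import numpy as np, cv2
from scipy.spatial.transform import Rotation as R
from workcell import env, eyes
E
python3 - <<'E'
from h import *
for n in ("scene","top"):
    f=eyes.grab_frame(n); cv2.imwrite(f"pics/{n}0.png",f["image"]); np.save(f"pics/{n}0.npy",f,allow_pickle=True)
    print({k:v for k,v in f.items() if k!="image"})
print(env.state())
E
```

```text
pics
{'fovy': 48.49249371030775, 'cx': 315.54780712195213, 'cy': 241.12959314585547, 'eye': array([1.22138242e+03, 2.59607025e-01, 8.84832686e+02]), 'attitude': array([40.43128905,  0.58875812, 82.45159581])}
{'fovy': 42.565419145735866, 'cx': 310.8871520256973, 'cy': 242.16003875642946, 'eye': array([ 266.93333781,   68.55773191, 1483.40938782]), 'attitude': array([ 11.26762076,   0.18089714, -89.89666944])}
{'time_s': 0.1, 'qpos': array([-7.50585029e+01,  1.83496967e+01,  8.96972178e+01,  2.09515522e-03,
        7.20426647e+01, -1.14666791e+00]), 'qvel': array([-0.0583784 , -0.11627828, -0.25035229, -0.06061504, -0.01175706,
       -0.13568791]), 'effort': array([ 5.29760346e-04, -4.13332236e+01, -2.32510060e+01,  7.29946489e-02,
        4.22694243e-02, -5.28780561e-05]), 'ee_pos': array([ 159.2373313 , -552.07044152,  213.20200464]), 'ee_rot': array([-1.79910479e+02, -3.78432089e-03,  1.60875145e+01]), 'force': array([-0.09371114,  0.29793302,  0.71435866]), 'torque': array([-0.04751961,  0.0161893 ,  0.00843038]), 'gripper_force': 0.0, 'gripper_width': 91.22451835521292}
```

View pics/scene0.png

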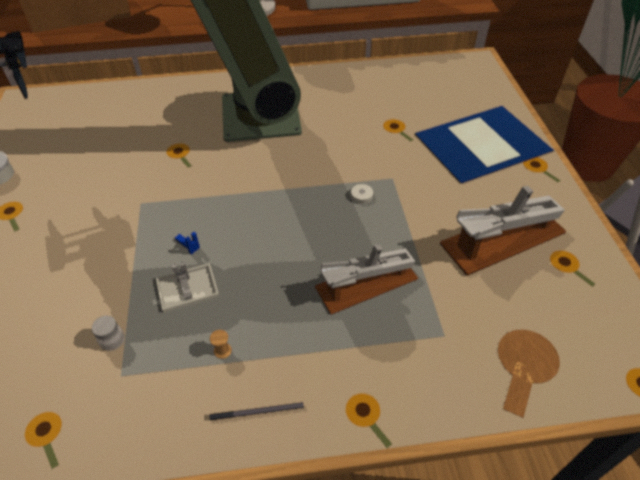

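View pics/top0.png

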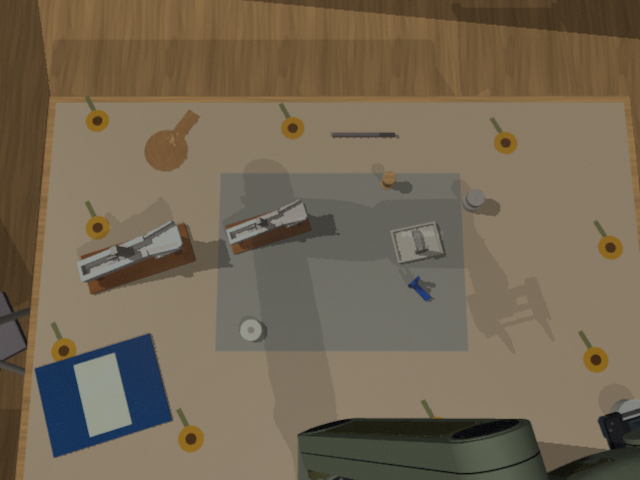

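The scene view shows the tray at (186,287), the meant (smaller) rail at about (368,265), the spool (220,343), jar (107,333) and tape (362,193). In the top view the tray is at (418,243) and the rail at (268,227). I'll zoom in and measure.

```bash
cat >> h.py <<'E'
def cam(f):
    h=f["image"].shape[0]; return h/2/np.tan(np.radians(f["fovy"]/2)), R.from_euler("xyz",f["attitude"],degrees=True)
def ray(f,p):
    F,r=cam(f); p=np.atleast_2d(p).astype(float)
    d=np.c_[(p[:,0]-f["cx"])/F,-(p[:,1]-f["cy"])/F,-np.ones(len(p))]
    return r.apply(d)
def onz(f,p,z):
    d=ray(f,p); return f["eye"]+d*((z-f["eye"][2])/d[:,2])[:,None]
def proj(f,P):
    F,r=cam(f); c=r.inv().apply(np.atleast_2d(P)-f["eye"])
    return np.c_[f["cx"]+F*c[:,0]/-c[:,2], f["cy"]-F*c[:,1]/-c[:,2]]
def tri(fs,ps):
    A=np.zeros((3,3));b=np.zeros(3)
    for f,p in zip(fs,ps):
        d=ray(f,p)[0]; d/=np.linalg.norm(d); M=np.eye(3)-np.outer(d,d); A+=M; b+=M@f["eye"]
    return np.linalg.solve(A,b)
def load(n): return np.load(f"pics/{n}.npy",allow_pickle=True).item()
E
python3 - <<'E'
from h import *
t=load("top0"); s=load("scene0")
def z(im,x,y,w,h): return cv2.resize(im[y:y+h,x:x+w],(400,300),interpolation=cv2.INTER_CUBIC)
m=np.vstack([np.hstack([z(t["image"],380,210,80,60),z(t["image"],218,188,100,75)]),np.hstack([z(s["image"],146,250,80,60),z(s["image"],310,235,120,90)])])
cv2.imwrite("pics/m.png",np.clip(m*1.3,0,255).astype(np.uint8))
print("table corners",onz(t,[[51,99],[630,97]],0),onz(s,[[493,49]],0))
print("spool",onz(t,[[388,180]],50),onz(s,[[220,334]],50)); print("jar",onz(t,[[474,197]],55),onz(s,[[105,324]],55))
print("tape",onz(t,[[251,329]],16),onz(s,[[362,191]],16))
E
```

```text
table corners [[ 937.97819024  744.40385322    0.        ]
 [ 944.03510766 -746.11599119    0.        ]] [[-232.29418142  743.77686345    0.        ]]
spool [[ 706.10501652 -112.73293279   50.        ]] [[ 708.28733422 -113.51254513   50.        ]]
jar [[ 662.34353114 -317.19379642   55.        ]] [[ 661.70675679 -319.71459522   55.        ]]
tape [[349.88723453 214.84928794  16.        ]] [[349.61922126 215.76150307  16.        ]]
```

View pics/m.png

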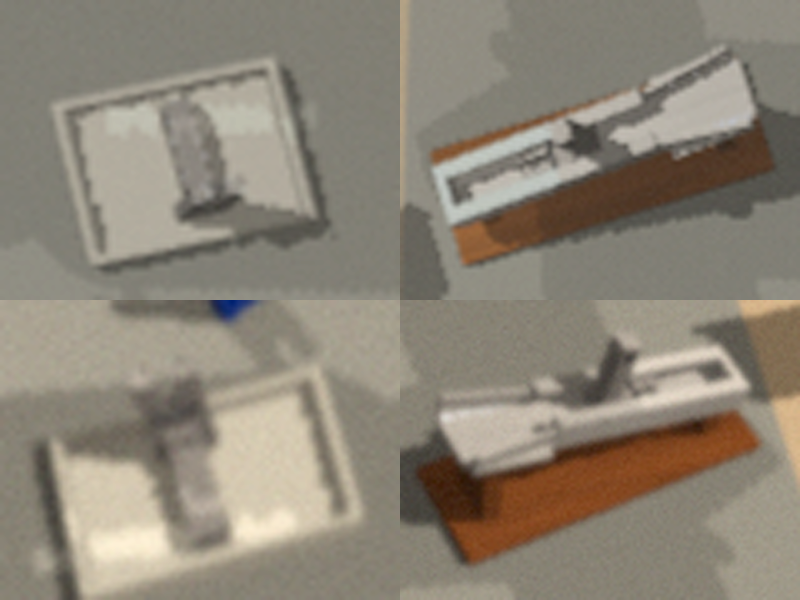

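The montage shows the tray with the shank pointing away from the robot (image up in the top view), and the toe end standing at the near side. The rail's landing is at the right (-y) and it slopes down to +y.

Run:
```python
from h import *
t=load("top0"); s=load("scene0")
c=onz(t,np.array([[55,103],[275,58],[320,218],[97,266]])/5+[380,210],12); print("tray",c.round(1),c.mean(0).round(1),"sides",[np.linalg.norm(c[i]-c[i-1]).round(1) for i in range(4)])
c2=onz(s,np.array([[50,440],[322,370],[360,520],[78,600]])/5+np.array([146,250-60]),12);print(c2.round(1),c2.mean(0).round(1))
a=c[[0,1]].mean(0)-c[[2,3]].mean(0); print("tray x yaw",np.degrees(np.arctan2(a[1],a[0])))
hi=onz(t,np.array([[325,45],[355,120]])/4+[218,188],87); lo=onz(t,np.array([[32,155],[52,222]])/4+[218,188],42)
print(hi,lo,np.linalg.norm(hi[0]-hi[1]),np.linalg.norm(lo[0]-lo[1])); d=lo.mean(0)-hi.mean(0); print(d,np.linalg.norm(d),"yaw",np.degrees(np.arctan2(d[1],d[0])))
print("mouth",hi.mean(0)+d/np.linalg.norm(d[:2])*60*np.cos(np.radians(15)))
# shank top in tray: sole edge & shank end
print("shank far end top (z16)",onz(t,np.array([[175,100]])/5+[380,210],16),"toe tip top z54",onz(t,np.array([[208,200]])/5+[380,210],54))
print("sc toe",onz(s,np.array([[173,385]])/5+[146,190],54),"shank end",onz(s,np.array([[205,535]])/5+[146,190],16))
```

```text
tray [[ 589.1 -122.    12. ]
 [ 611.8 -230.2   12. ]
 [ 532.2 -249.1   12. ]
 [ 508.5 -140.3   12. ]] [ 560.4 -185.4   12. ] sides [np.float64(82.7), np.float64(110.6), np.float64(81.8), np.float64(111.3)]
[[ 535.3 -246.2   12. ]
 [ 514.3 -135.9   12. ]
 [ 592.7 -121.2   12. ]
 [ 615.5 -230.6   12. ]] [ 564.5 -183.5   12. ]
tray x yaw 13.072728626862283
[[647.64780039 100.9271658   87.        ]
 [602.50573546  83.20836657  87.        ]] [[591.54950175 277.29823765  42.        ]
 [550.61806054 264.18894867  42.        ]] 48.494967493822095 42.97948740061274
[-53.99298678 178.67582697 -45.        ] 192.0033691496471 yaw 106.81398007241562
mouth [608.31223428 147.54565492  73.02774066]
shank far end top (z16) [[ 589.79263349 -179.92890736   16.        ]] toe tip top z54 [[ 533.16475212 -187.54416531   54.        ]]
sc toe [[ 547.67621746 -187.74714133   54.        ]] shank end [[ 594.339148   -181.42800314   16.        ]]
```

```bash
cat >> h.py <<'E'
C=R.from_euler("z",90,degrees=True)
def wrist(Rt,j1,p):
    M=(R.from_euler("zy",[0,0],degrees=True)*(R.from_euler("z",j1,degrees=True)*R.from_euler("y",p,degrees=True)).inv()*Rt*C.inv())
    a,b,c=M.as_euler("ZYZ",degrees=True); out=[]
    for s in ((a,b,c),(a+180,-b,c+180)):
        out.append(tuple(round(float(v),0) if i==1 else round(float((v+102.94)%360-102.94 if i==0 else (v+180)%360-180),0) for i,v in enumerate(s)))
    return [o for o in out if -77<=o[0]<=257 and 3<=o[1]<=150 and abs(o[2])<146]
TY=12.5
Rfoot0=R.from_matrix(np.c_[[0,0,1],-np.array([-np.sin(np.radians(TY)),np.cos(np.radians(TY)),0])*-1*1.0,[np.cos(np.radians(TY)),np.sin(np.radians(TY)),0]]) if 0 else None
def foot0(ty):
    x=np.array([0,0,1.]); z=np.array([np.cos(np.radians(ty)),np.sin(np.radians(ty)),0]); return R.from_matrix(np.c_[x,np.cross(z,x),z])
def grasp(ty,a,half):  # tool pointing down, leaning so that tool z tips to tray -x by a
    r=R.from_euler("z",ty,degrees=True)*R.from_euler("y",a,degrees=True)*R.from_euler("x",180,degrees=True)
    return r*R.from_euler("z",180*half,degrees=True)
def stand(yaw,lean): return R.from_euler("ZY",[yaw,-lean],degrees=True)
E
python3 - <<'E'
from h import *
print(env.state()["qpos"],wrist(R.from_euler("xyz",env.state()["ee_rot"],degrees=True),-75,108))
for half in (0,1):
    g=grasp(12.5,12,half); G=foot0(12.5).inv()*g
    print("half",half,g.as_matrix()[:,2].round(2),"grasp wrist",wrist(g,-18,125))
    for yaw in (106,150,193,-110,-74):
        T=stand(yaw,22)*G
        print(yaw,T.as_matrix()[:,2].round(2),[wrist(T,-5,p) for p in (125,150)])
    for j in (0,1):
        T=R.from_euler("ZY",[106.8,15],degrees=True)*R.from_euler("x",180,degrees=True)*R.from_euler("z",180*j,degrees=True)
        print("insert",T.as_matrix()[:,2].round(2),wrist(T,10,125),wrist(T,18,125))
E
```

```text
[-7.50585029e+01  1.83496967e+01  8.96972178e+01  2.09515522e-03
  7.20426647e+01 -1.14666791e+00] [(0.0, 72.0, -1.0)]
half 0 [-0.2  -0.05 -0.98] grasp wrist [(-7.0, 66.0, 63.0)]
106 [ 0.23 -0.8  -0.56] [[], []]
150 [ 0.72 -0.41 -0.56] [[], [(223.0, 31.0, -114.0)]]
193 [ 0.81  0.19 -0.56] [[(89.0, 15.0, -9.0)], [(148.0, 29.0, -71.0)]]
-110 [ 0.28  0.78 -0.56] [[(67.0, 60.0, -24.0)], [(83.0, 54.0, -53.0)]]
-74 [-0.23  0.8  -0.56] [[(51.0, 86.0, -40.0)], [(55.0, 70.0, -60.0)]]
insert [ 0.07 -0.25 -0.97] [(-18.0, 55.0, 4.0)] [(-18.0, 57.0, 11.0)]
insert [ 0.07 -0.25 -0.97] [] []
half 1 [-0.2  -0.05 -0.98] grasp wrist [(-7.0, 66.0, -117.0)]
106 [ 0.23 -0.8  -0.56] [[(-70.0, 56.0, 22.0)], []]
150 [ 0.72 -0.41 -0.56] [[], [(223.0, 31.0, 66.0)]]
193 [ 0.81  0.19 -0.56] [[], [(148.0, 29.0, 109.0)]]
-110 [ 0.28  0.78 -0.56] [[], [(83.0, 54.0, 127.0)]]
-74 [-0.23  0.8  -0.56] [[(51.0, 86.0, 140.0)], [(55.0, 70.0, 120.0)]]
insert [ 0.07 -0.25 -0.97] [(-18.0, 55.0, 4.0)] [(-18.0, 57.0, 11.0)]
insert [ 0.07 -0.25 -0.97] [] []
```

Run:
```python
from h import *
g=grasp(12.5,12,0); G=foot0(12.5).inv()*g
for yaw in (-125,-135,-145,-155):
    for lean in (18,28): print(yaw,lean,[wrist(stand(yaw,lean)*G,-4,p) for p in (120,130,140,150)])
    print("regrasp",wrist(R.from_euler("z",yaw,degrees=True)*R.from_euler("x",180,degrees=True),-4,125))
# first move: above tray, rel. shift in tool axes
st=env.state(); Rt=R.from_euler("xyz",st["ee_rot"],degrees=True)
c=np.array([562,-184.5,0])+R.from_euler("z",12.5,degrees=True).apply([8,-2,0]); print(c)
P=c+[0,0,150]
print(Rt.inv().apply(P-st["ee_pos"])/1000,(Rt.inv()*grasp(12.5,0,0)).as_rotvec(degrees=True))
```

```text
-125 18 [[(74.0, 50.0, -16.0)], [(83.0, 48.0, -29.0)], [(92.0, 48.0, -42.0)], [(100.0, 49.0, -55.0)]]
-125 28 [[(61.0, 48.0, -7.0)], [(70.0, 44.0, -20.0)], [(80.0, 42.0, -34.0)], [(92.0, 41.0, -49.0)]]
regrasp []
-135 18 [[(77.0, 42.0, -13.0)], [(88.0, 41.0, -28.0)], [(100.0, 42.0, -43.0)], [(110.0, 44.0, -57.0)]]
-135 28 [[(62.0, 41.0, -2.0)], [(74.0, 37.0, -16.0)], [(87.0, 35.0, -33.0)], [(101.0, 36.0, -50.0)]]
regrasp [(0.0, 55.0, -139.0)]
-145 18 [[(80.0, 34.0, -10.0)], [(95.0, 33.0, -28.0)], [(110.0, 35.0, -46.0)], [(121.0, 40.0, -60.0)]]
-145 28 [[(62.0, 33.0, 5.0)], [(77.0, 30.0, -13.0)], [(95.0, 29.0, -33.0)], [(112.0, 31.0, -53.0)]]
regrasp [(0.0, 55.0, -129.0)]
-155 18 [[(83.0, 25.0, -7.0)], [(104.0, 26.0, -31.0)], [(122.0, 30.0, -51.0)], [(134.0, 36.0, -65.0)]]
-155 28 [[(59.0, 26.0, 14.0)], [(81.0, 22.0, -9.0)], [(105.0, 23.0, -36.0)], [(125.0, 27.0, -58.0)]]
regrasp [(0.0, 55.0, -119.0)]
[ 570.24324728 -184.7210751     0.        ]
[ 0.49670102 -0.2389728   0.06360827] [-8.96106113e-02 -9.80440321e-04  3.58751677e+00]
```

Call:
send_rows:
  targets: "0.04 -0.02 0.005 0 0 0.3 100;0.08 -0.04 0.01 0 0 0.6 100;0.12 -0.055 0.015 0 0 0.9 100;0.16 -0.075 0.02 0 0 1.2 100;0.195 -0.095 0.025 0 0 1.5 100;0.235 -0.115 0.03 0 0 1.7 100;0.275 -0.13 0.035 0 0 2 100;0.315 -0.15 0.04 0 0 2.3 100;0.35 -0.17 0.045 0 0 2.6 100;0.39 -0.19 0.05 0 0 2.9 100;0.425 -0.205 0.055 0 0 3.3 100;0.425 -0.205 0.055 0 0 3.6 100"

```text
time_s: 1.1
ee_pos: [513.7, -234.1, 157.9]
ee_rot: [-179.9, -0.0, 12.7]
force: [0.1, -0.3, -0.9]
gripper_width: 91.3
gripper_force: 0.0
```

```bash
cat >> h.py <<'E'
def rel(P,Rg,a=None):  # from measured pose to pose P(mm), Rg
    st=env.state(); Rt=R.from_euler("xyz",st["ee_rot"],degrees=True)
    print("t",round(st["time_s"],2),"tcp",st["ee_pos"].round(1),st["ee_rot"].round(1),"q",st["qpos"].round(0),"w",round(st["gripper_width"],1),"F",st["force"].round(1))
    print("REL",(Rt.inv().apply(np.array(P)-st["ee_pos"])/1000).round(4),(Rt.inv()*Rg).as_rotvec(degrees=True).round(2))
E
python3 - <<'E'
from h import *
rel([570,-185,150],grasp(12.5,0,0))
E
```

```text
t 1.1 tcp [ 513.7 -234.1  157.9] [-179.9   -0.    12.7] q [-26.  20.  96.   0.  64.  52.] w 91.3 F [ 0.1 -0.3 -0.9]
REL [ 0.0657 -0.0355  0.008 ] [-0.1  -0.04  0.16]
```

Call:
send_rows:
  targets: "0.035 -0.018 0.004 0 0 0 100;0.066 -0.0355 0.008 0 0 0 100;0.066 -0.0355 0.008 0 0 0 100;0.066 -0.0355 0.008 0 0 0 100"

```text
time_s: 1.43
ee_pos: [568.2, -187.4, 149.9]
ee_rot: [-180.0, 0.1, 12.7]
force: [-0.8, 0.0, 0.6]
gripper_width: 91.4
gripper_force: 0.0
```

Run:
```python
from h import *
f=eyes.grab_frame("wrist"); cv2.imwrite("pics/w1.png",f["image"]); np.save("pics/w1.npy",f,allow_pickle=True)
print({k:v for k,v in f.items() if k!="image"}, env.state()["ee_pos"])
```

```text
{'fovy': 68.33926661591232, 'cx': 317.3432092087421, 'cy': 240.28319542510613, 'eye': array([ 642.56729492, -171.1083395 ,  320.96858035]), 'attitude': array([-15.85707343,   0.07951814, -77.24886163])} [ 567.32525445 -188.36099852  150.21132688]
```

View pics/w1.png

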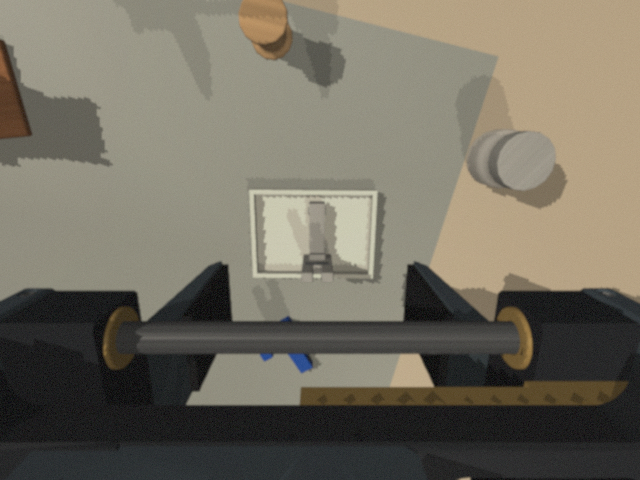

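The wrist view shows the tray rim corners near (249,190), (378,191), (374,279), (252,279). The shank runs from (317,202) down to the upright sole at (317,262).

Run:
```python
from h import *
f=load("w1"); im=f["image"]
c=onz(f,[[249,190],[378,190.5],[374.5,279],[252.5,279]],12); print(c.round(1),c.mean(0).round(1),[np.linalg.norm(c[i]-c[i-1]).round(1) for i in range(4)])
d=c[1]-c[0]; print("yaw tray x",np.degrees(np.arctan2(d[1],d[0]))+90)
print("shank far end z16",onz(f,[[317,202]],16),"near z16",onz(f,[[317.5,254]],16),"toe top z54",onz(f,[[309,272],[325,272]],54))
r=im[195:260:6,295:340].mean(2).astype(int)
for k in r: print(*k[::2])
```

```text
[[ 588.2 -121.8   12. ]
 [ 612.7 -231.7   12. ]
 [ 531.9 -250.6   12. ]
 [ 506.6 -139.1   12. ]] [ 559.9 -185.8   12. ] [np.float64(83.4), np.float64(112.7), np.float64(82.9), np.float64(114.4)]
yaw tray x 12.540095789588307
shank far end z16 [[ 591.68672931 -181.88241903   16.        ]] near z16 [[ 545.40581814 -192.80756921   16.        ]] toe top z54 [[ 541.13336516 -186.79208744   54.        ]
 [ 543.98466937 -199.36079491   54.        ]]
152 155 153 148 152 148 137 137 146 140 143 142 139 143 152 158 157 153 156 159 155 157 160
193 195 193 192 190 178 171 156 127 126 128 132 130 132 146 184 184 189 192 194 193 193 194
193 193 195 193 192 187 164 154 150 150 152 147 145 148 140 127 134 133 136 147 175 195 195
173 180 195 195 192 174 159 139 150 151 147 150 147 148 140 123 133 137 135 135 141 183 192
174 171 174 190 193 184 173 159 147 147 153 149 149 147 145 138 133 132 135 137 161 194 192
175 172 173 172 177 184 175 153 136 136 134 132 133 148 145 132 136 132 135 137 160 189 194
172 175 175 173 173 173 173 155 136 134 132 133 130 138 146 135 136 137 133 137 161 193 195
172 171 173 172 174 174 172 155 139 134 133 131 135 134 127 133 135 134 134 133 145 185 194
193 182 174 173 172 171 171 146 135 131 131 137 131 134 122 110 120 135 132 135 161 193 192
192 190 184 176 172 172 173 155 134 132 131 135 131 133 122 105 119 130 135 134 147 185 193
191 191 190 178 140 100 98 111 124 124 127 124 125 123 124 91 66 68 113 134 134 141 181
```

Run:
```python
from h import *
g=grasp(13,12,0); rel([570,-187,60],g); rel([570,-187,9.5],g)
```

```text
t 1.48 tcp [ 567.3 -188.4  150.2] [-1.80e+02  1.00e-01  1.26e+01] q [-19.  23.  92.  -0.  65.  58.] w 91.3 F [ 0.9 -0.  -0.7]
REL [ 0.0031 -0.0007  0.0902] [ -0.07 -11.89  -0.42]
t 1.48 tcp [ 567.3 -188.4  150.2] [-1.80e+02  1.00e-01  1.26e+01] q [-19.  23.  92.  -0.  65.  58.] w 91.3 F [ 0.9 -0.  -0.7]
REL [ 0.0032 -0.0007  0.1407] [ -0.07 -11.89  -0.42]
```

Call:
send_rows:
  targets: "0.002 0 0.03 0 -5 -0.4 55;0.003 -0.0007 0.06 0 -10 -0.4 55;0.003 -0.0007 0.09 0 -12 -0.4 55;0.003 -0.0007 0.09 0 -12 -0.4 55;0.003 -0.0007 0.09 0 -12 -0.4 55;0.003 -0.0007 0.09 0 -12 -0.4 55"

```text
time_s: 1.98
ee_pos: [570.3, -188.6, 62.6]
ee_rot: [180.0, 11.9, 12.8]
force: [0.3, -0.4, -0.0]
gripper_width: 54.2
gripper_force: 0.0
```

Run:
```python
from h import *
g=grasp(13,12,0); rel([570,-187,9.5],g)
```

```text
t 1.98 tcp [ 570.3 -188.6   62.6] [180.   11.9  12.8] q [-16.  33.  89.  -6.  68.  64.] w 54.2 F [ 0.3 -0.4 -0. ]
REL [ 0.011  -0.0016  0.0519] [-0.02 -0.11 -0.19]
```

Call:
send_rows:
  targets: "0.005 -0.0015 0.025 0 0 0 55;0.011 -0.0015 0.045 0 0 0 55;0.011 -0.0015 0.0505 0 0 0 55;0.011 -0.0015 0.0505 0 0 0 55;0.011 -0.0015 0.0505 0 0 0 55"

```text
time_s: 2.4
ee_pos: [570.9, -186.7, 11.4]
ee_rot: [179.9, 11.8, 12.8]
force: [0.2, -0.4, 1.4]
gripper_width: 50.3
gripper_force: 0.0
```

Run:
```python
from h import *
g=grasp(13,12,0); rel([570,-187,9.5],g)
```

```text
t 2.4 tcp [ 570.9 -186.7   11.4] [179.9  11.8  12.8] q [-16.  36.  92.  -6.  62.  65.] w 50.3 F [ 0.2 -0.4  1.4]
REL [-0.0005  0.0001  0.002 ] [ 0.02 -0.15 -0.16]
```

Call:
send_rows:
  targets: "0 0 0.002 0 0 0 55;0 0 0.002 0 0 0 10;0 0 0.002 0 0 0 0;0 0 0.002 0 0 0 0;0 0 0.002 0 0 0 0;0 0 0.002 0 0 0 0;0 0 0.002 0 0 0 0;0 0 0.002 0 0 0 0;0 0 0.002 0 0 0 0;0 0 0.002 0 0 0 0"
  grip_force: 40

```text
time_s: 3.23
ee_pos: [570.2, -186.1, 7.6]
ee_rot: [-180.0, 12.0, 12.9]
force: [-0.1, -0.2, 2.8]
gripper_width: 14.1
gripper_force: 40.5
```

Run:
```python
from h import *
g=grasp(13,12,0); rel([570,-187,110],g)
```

```text
t 3.23 tcp [ 570.2 -186.1    7.6] [-180.    12.    12.9] q [-16.  36.  92.  -7.  62.  65.] w 14.1 F [-0.1 -0.2  2.8]
REL [-0.0216  0.0008 -0.1001] [-0.04 -0.03 -0.11]
```

Call:
send_rows:
  targets: "-0.005 0 -0.025 0 0 0 0;-0.014 0.0005 -0.065 0 0 0 0;-0.022 0.0008 -0.1 0 0 0 0;-0.027 0.001 -0.125 0 0 0 0;-0.027 0.001 -0.125 0 0 0 0;-0.027 0.001 -0.125 0 0 0 0"

```text
time_s: 3.73
ee_pos: [570.4, -187.3, 136.2]
ee_rot: [180.0, 11.8, 12.9]
force: [-0.0, 0.6, -1.8]
gripper_width: 13.9
gripper_force: 40.0
```

```bash
cat >> h.py <<'E'
TF=np.array([-21.4,0,36])
def place(H,yaw,lean,g0=grasp(12.9,12,0),f0=foot0(13)):
    Rf=stand(yaw,lean); return np.array(H)+Rf.apply(TF-[-25,0,0]), Rf*(f0.inv()*g0)
E
python3 - <<'E'
from h import *
rel(*place([540,-30,90],-140,22))
g0=grasp(12.9,12,0)
P,Q=place([540,-30,90],-140,22); print(P)
f=eyes.grab_frame("scene"); cv2.imwrite("pics/s1.png",cv2.resize(f["image"][180:380,100:400],(750,500)))
E
```

```text
t 3.73 tcp [ 570.4 -187.3  136.2] [180.   11.8  12.9] q [-16.  29.  85.  -6.  77.  63.] w 13.9 F [-0.   0.6 -1.8]
REL [ 0.0165 -0.1647  0.0081] [ 10.91  66.51 -26.55]
[547.77380023 -23.47700709 124.7272025 ]
```

View pics/s1.png

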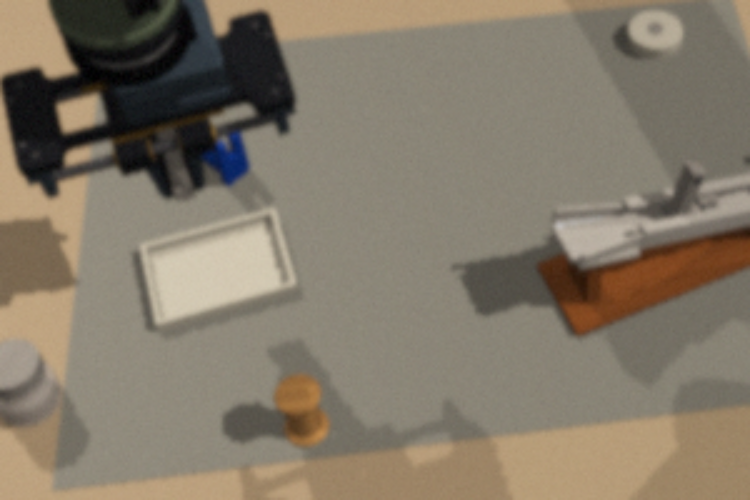

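The tray is empty and the foot is in the fingers. Next I turn it upright (leaning back 22°) over the clear table area.

Call:
send_rows:
  targets: "0.001 -0.014 0 0.9 5.5 -2.2 0;0.003 -0.027 0.001 1.8 11 -4.4 0;0.004 -0.041 0.002 2.7 16.6 -6.6 0;0.005 -0.055 0.003 3.6 22.2 -8.8 0;0.007 -0.069 0.003 4.5 27.7 -11 0;0.008 -0.082 0.004 5.5 33.2 -13.3 0;0.01 -0.096 0.005 6.4 38.8 -15.5 0;0.011 -0.11 0.005 7.3 44.3 -17.7 0;0.012 -0.124 0.006 8.2 49.9 -19.9 0;0.014 -0.137 0.007 9.1 55.4 -22.1 0;0.015 -0.151 0.007 10 61 -24.3 0;0.0165 -0.165 0.008 10.9 66.5 -26.5 0"

```text
time_s: 4.78
ee_pos: [545.6, -27.5, 121.9]
ee_rot: [-176.4, -48.8, 35.1]
force: [0.3, 0.7, -1.3]
gripper_width: 13.5
gripper_force: 40.0
```

Run:
```python
from h import *
rel(*place([540,-30,90],-140,22))
rel(*place([540,-30,25],-140,22))
```

```text
t 4.78 tcp [545.6 -27.5 121.9] [-176.4  -48.8   35.1] q [-30.  18. 128.  78.  46. -40.] w 13.5 F [ 0.3  0.7 -1.3]
REL [ 0.0048 -0.0019  0.0013] [ 0.25  7.09 -3.1 ]
t 4.78 tcp [545.6 -27.5 121.9] [-176.4  -48.8   35.1] q [-30.  18. 128.  78.  46. -40.] w 13.5 F [ 0.3  0.7 -1.3]
REL [-0.0441  0.0008  0.0441] [ 0.25  7.09 -3.1 ]
```

Call:
send_rows:
  targets: "0.002 -0.001 0.001 0 3.5 -1.5 0;0.0048 -0.002 0.001 0.2 7 -3 0;-0.01 -0.001 0.014 0.2 7 -3 0;-0.025 0 0.028 0.2 7 -3 0;-0.044 0.001 0.044 0.2 7 -3 0;-0.044 0.001 0.044 0.2 7 -3 0;-0.044 0.001 0.044 0.2 7 -3 0"

```text
time_s: 5.37
ee_pos: [548.0, -23.6, 59.4]
ee_rot: [-179.2, -55.7, 39.2]
force: [0.1, 0.0, -0.5]
gripper_width: 13.8
gripper_force: 40.0
```

Run:
```python
from h import *
rel(*place([540,-30,2],-140,22))
f=eyes.grab_frame("scene"); cv2.imwrite("pics/s2.png",cv2.resize(f["image"][180:330,180:380],(800,600)))
```

```text
t 5.37 tcp [548.  -23.6  59.4] [-179.2  -55.7   39.2] q [-33.  30. 133.  95.  52. -69.] w 13.8 F [ 0.1  0.  -0.5]
REL [-0.0188 -0.      0.0127] [-0.12  0.27 -0.36]
```

View pics/s2.png

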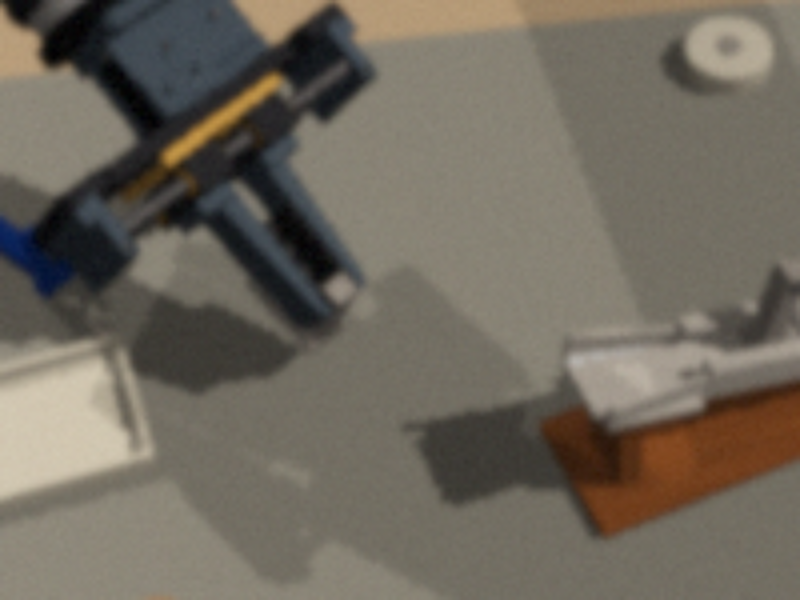

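The foot is held upright above open table, clear of tray and rail. Descending now.

Call:
send_rows:
  targets: "-0.008 0 0.0055 0 0.1 -0.2 0;-0.015 0 0.01 0 0.2 -0.3 0;-0.017 0 0.0115 0 0.2 -0.3 0;-0.017 0 0.0115 0 0.2 -0.3 0;-0.017 0 0.0115 0 0.2 -0.3 0"

```text
time_s: 5.83
ee_pos: [549.7, -24.5, 42.0]
ee_rot: [179.6, -56.1, 40.4]
force: [-0.6, 0.2, -1.1]
gripper_width: 13.8
gripper_force: 40.0
```

Run:
```python
from h import *
rel(*place([540,-30,0],-140,22))
```

```text
t 5.83 tcp [549.7 -24.5  42. ] [179.6 -56.1  40.4] q [-33.  32. 134.  98.  53. -74.] w 13.8 F [-0.6  0.2 -1.1]
REL [-0.0065 -0.002   0.0034] [ 0.13 -0.1   0.32]
```

Call:
send_rows:
  targets: "-0.0025 0 0.0017 0 0 0 0;-0.004 0 0.0028 0 0 0 0;-0.005 0 0.0034 0 0 0 0;-0.0055 0 0.0037 0 0 0 0;-0.006 0 0.004 0 0 0 0;-0.006 0 0.004 0 0 0 0;-0.006 0 0.004 0 0 0 0"

```text
time_s: 6.42
ee_pos: [549.7, -24.4, 34.4]
ee_rot: [179.6, -56.1, 40.3]
force: [-2.2, -0.7, 3.2]
gripper_width: 13.9
gripper_force: 40.0
```

Call:
send_rows:
  targets: "0 0 0 0 0 0 30;0 0 0 0 0 0 60;0 0 0 0 0 0 60;0 0 0 0 0 0 60;0 0 0 0 0 0 60;0 0 0 0 0 0 60;0 0 0 0 0 0 60"

```text
time_s: 7.0
ee_pos: [549.4, -24.5, 33.7]
ee_rot: [179.7, -56.0, 40.3]
force: [0.3, -0.2, 0.5]
gripper_width: 54.2
gripper_force: 0.0
```

Run:
```python
from h import *
rel([549.7,-24.4,34.4],R.from_euler("xyz",env.state()["ee_rot"],degrees=True))
f=eyes.grab_frame("scene"); np.save("pics/s3.npy",f,allow_pickle=True); cv2.imwrite("pics/s3.png",cv2.resize(f["image"][180:330,180:380],(800,600)))
```

```text
t 7.0 tcp [549.4 -24.5  33.7] [179.7 -56.   40.3] q [-33.  34. 134.  99.  53. -75.] w 54.2 F [ 0.3 -0.2  0.5]
REL [ 0.0007  0.0001 -0.0001] [0. 0. 0.]
```

View pics/s3.png

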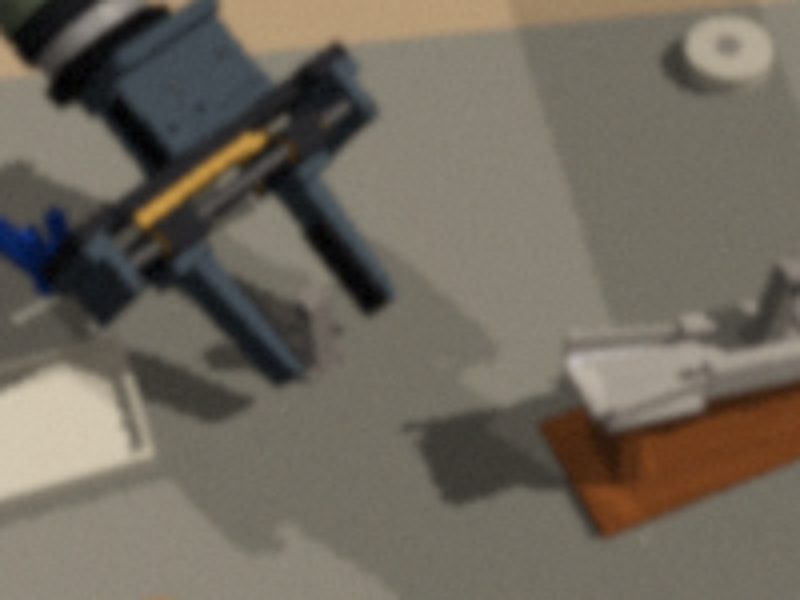

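The foot now seems to stand on its sole, with its shank between the open fingers. Withdrawing straight up.

Call:
send_rows:
  targets: "0.016 0 -0.011 0 0 0 60;0.042 0 -0.028 0 0 0 60;0.07 0 -0.047 0 0 0 60;0.1 0 -0.067 0 0 0 60;0.12 0 -0.08 0 0 0 60;0.12 0 -0.08 0 0 0 60"

```text
time_s: 7.55
ee_pos: [551.3, -24.4, 183.5]
ee_rot: [178.7, -56.3, 41.1]
force: [0.8, 0.9, 0.6]
gripper_width: 54.1
gripper_force: 0.0
```

Run:
```python
from h import *
O=np.array([540,-30,0])+25*np.array([np.cos(np.radians(-140)),np.sin(np.radians(-140)),0]); sh=O+R.from_euler("z",-140,degrees=True).apply([-19,0,0])
print(O,sh); rel([sh[0],sh[1],170],R.from_euler("z",-140,degrees=True)*R.from_euler("x",180,degrees=True))
```

```text
[520.84888892 -46.06969024   0.        ] [535.40373334 -33.85672566   0.        ]
t 7.55 tcp [551.3 -24.4 183.5] [178.7 -56.3  41.1] q [-33.  15. 127.  80.  54. -44.] w 54.1 F [0.8 0.9 0.6]
REL [-0.0214 -0.0031 -0.0077] [  84.77    0.95 -158.35]
```

Run:
```python
from h import *
st=env.state(); q=st["qpos"]; Rt=R.from_euler("xyz",st["ee_rot"],degrees=True); P0=st["ee_pos"]
FK=lambda q:R.from_euler("ZYZYZ",[q[0],q[1]+q[2],q[3],q[4],q[5]],degrees=True)*C
print("fk err",(FK(q).inv()*Rt).magnitude())
P1=np.array([535,-34,200]); T=R.from_euler("z",-140,degrees=True)*R.from_euler("x",180,degrees=True)
j1=np.degrees(np.arctan2(-34,535)); p=115
w=wrist(T,j1,p)[0]; q1=np.array([j1,0,p,*w]); q0=np.array([q[0],0,q[1]+q[2],*q[3:]]); print(q0.round(),q1.round())
prev=Rt
N=26
for i in range(1,N+1):
    a=i/N; r=FK(q0+a*(q1-q0)); P=P0+a*(P1-P0)
    if i==13: M,PM=r,P
    b,pb=(Rt,P0) if i<=13 else (M,PM)
    print(*(b.inv().apply(P-pb)/1000).round(4),*(b.inv()*r).as_rotvec(degrees=True).round(1),"60; ",round(np.degrees((prev.inv()*r).magnitude()),1)); prev=r
f=eyes.grab_frame("scene"); np.save("pics/s4.npy",f,allow_pickle=True); cv2.imwrite("pics/s4.png",cv2.resize(f["image"][230:320,200:320],(800,600)))
```

```text
Traceback (most recent call last):
  File "scipy/spatial/transform/_rotation.pyx", line 1413, in scipy.spatial.transform._rotation.Rotation.from_euler
ValueError: Expected axis specification to be a non-empty string of upto 3 characters, got ZYZYZ
```

```bash
cat >> h.py <<'E'
FK=lambda q:R.from_euler("ZYZ",[q[0],q[1]+q[2],q[3]],degrees=True)*R.from_euler("YZ",[q[4],q[5]],degrees=True)*C
E
python3 - <<'E'
from h import *
st=env.state(); q=st["qpos"]; Rt=R.from_euler("xyz",st["ee_rot"],degrees=True); P0=st["ee_pos"]
print("fk err",(FK(q).inv()*Rt).magnitude())
P1=np.array([535,-34,200]); T=R.from_euler("z",-140,degrees=True)*R.from_euler("x",180,degrees=True)
j1=np.degrees(np.arctan2(-34,535)); p=115
w=wrist(T,j1,p)[0]; q1=np.array([j1,0,p,*w]); q0=np.array([q[0],0,q[1]+q[2],*q[3:]]); print(q0.round(),q1.round())
prev=Rt
N=24
for i in range(1,N+1):
    a=i/N; r=FK(q0+a*(q1-q0)); P=P0+a*(P1-P0)
    if i==12: M,PM=r,P
    b,pb=(Rt,P0) if i<=12 else (M,PM)
    print(*(b.inv().apply(P-pb)/1000).round(3),*(b.inv()*r).as_rotvec(degrees=True).round(1),"60; ",round(np.degrees((prev.inv()*r).magnitude()),1)); prev=r
f=eyes.grab_frame("scene"); np.save("pics/s4.npy",f,allow_pickle=True); cv2.imwrite("pics/s4.png",cv2.resize(f["image"][230:320,200:320],(800,600)))
E
```

```text
fk err 2.276126435504334e-16
[-33.   0. 142.  80.  54. -44.] [  -4.    0.  115.    0.   65. -134.]
0.0 -0.0 -0.001 2.6 -1.2 -7.3 60;  7.8
0.0 -0.0 -0.002 5.3 -2.3 -14.5 60;  7.8
0.0 -0.0 -0.003 8.0 -3.2 -21.8 60;  7.8
0.001 -0.0 -0.004 10.8 -4.0 -29.0 60;  7.8
0.001 -0.001 -0.005 13.6 -4.7 -36.2 60;  7.8
0.001 -0.001 -0.006 16.4 -5.3 -43.4 60;  7.8
0.001 -0.001 -0.007 19.4 -5.8 -50.6 60;  7.7
0.001 -0.001 -0.008 22.3 -6.1 -57.7 60;  7.7
0.001 -0.001 -0.009 25.4 -6.4 -64.7 60;  7.7
0.001 -0.001 -0.01 28.5 -6.5 -71.8 60;  7.7
0.002 -0.001 -0.011 31.7 -6.6 -78.7 60;  7.6
0.002 -0.001 -0.012 35.0 -6.5 -85.6 60;  7.6
0.0 -0.0 -0.001 2.8 0.2 -7.1 60;  7.6
0.001 -0.001 -0.002 5.5 0.6 -14.1 60;  7.6
0.001 -0.001 -0.003 8.3 1.0 -21.0 60;  7.5
0.002 -0.001 -0.004 11.1 1.5 -28.0 60;  7.5
0.002 -0.002 -0.004 14.0 2.2 -34.8 60;  7.4
0.003 -0.002 -0.005 16.8 3.0 -41.6 60;  7.4
0.003 -0.002 -0.006 19.7 3.8 -48.3 60;  7.4
0.003 -0.003 -0.007 22.7 4.8 -54.9 60;  7.3
0.004 -0.003 -0.008 25.7 6.0 -61.5 60;  7.3
0.004 -0.003 -0.009 28.7 7.2 -67.9 60;  7.2
0.005 -0.004 -0.01 31.8 8.6 -74.2 60;  7.2
0.005 -0.004 -0.011 35.0 10.1 -80.4 60;  7.1
```

View pics/s4.png

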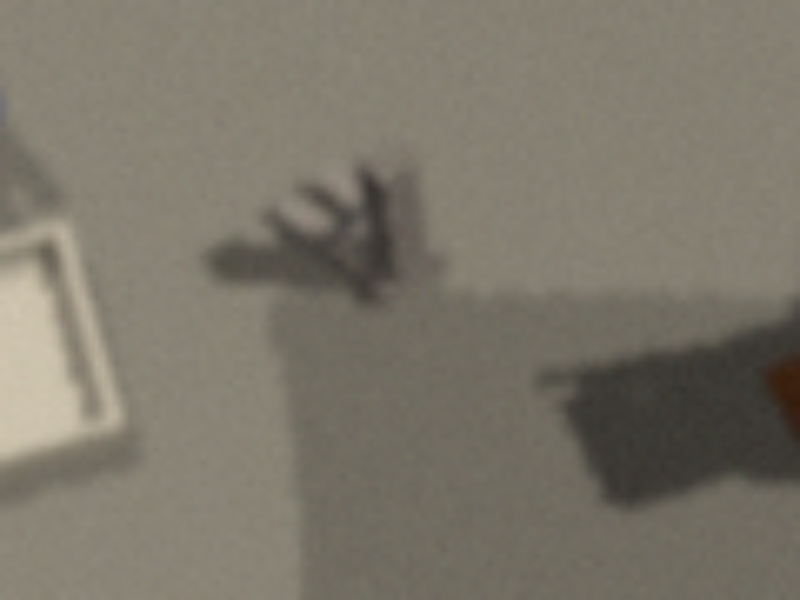

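The foot stands on its sole, with shank at crop (400,220) and prongs toward the upper left (toward the robot and right). Turning the hand over now.

Call:
send_rows:
  targets: "0 0 -0.001 2.4 -1 -6.4 60;0 0 -0.002 4.8 -2 -13 60;0 0 -0.003 7.3 -3 -20 60;0.001 0 -0.004 9.8 -3.6 -26.5 60;0.001 0 -0.005 12.3 -4.3 -33 60;0.001 -0.001 -0.006 14.9 -4.9 -39.6 60;0.001 -0.001 -0.007 17.5 -5.4 -46.2 60;0.001 -0.001 -0.008 20.2 -5.8 -52.8 60;0.001 -0.001 -0.009 23 -6.1 -59.3 60;0.001 -0.001 -0.01 25.8 -6.4 -65.8 60;0.002 -0.001 -0.011 28.6 -6.5 -72 60;0.002 -0.001 -0.011 31.7 -6.6 -78.7 60"

```text
time_s: 8.6
ee_pos: [542.1, -28.0, 183.9]
ee_rot: [148.5, -18.0, 134.9]
force: [0.7, 0.7, -1.3]
gripper_width: 54.8
gripper_force: 0.0
```

Run:
```python
from h import *
st=env.state(); q=st["qpos"]; Rt=R.from_euler("xyz",st["ee_rot"],degrees=True); P0=st["ee_pos"]; print(q.round(),P0.round(),st["time_s"])
P1=np.array([535,-34,200]); T=R.from_euler("z",-140,degrees=True)*R.from_euler("x",180,degrees=True)
j1=np.degrees(np.arctan2(-34,535)); p=115
w=wrist(T,j1,p)[0]; q1=np.array([j1,0,p,*w]); q0=np.array([q[0],0,q[1]+q[2],*q[3:]]);prev=Rt
N=14
for i in range(1,N+1):
    a=i/N; r=FK(q0+a*(q1-q0)); P=P0+a*(P1-P0)
    print(*(Rt.inv().apply(P-P0)/1000).round(3),*(Rt.inv()*r).as_rotvec(degrees=True).round(1),"60; ",round(np.degrees((prev.inv()*r).magnitude()),1)); prev=r
```

```text
[-25.  18. 104.  39.  68. -84.] [542. -28. 184.] 8.6
0.0 -0.0 -0.001 2.8 -0.1 -6.2 60;  6.8
0.001 -0.0 -0.003 5.6 -0.0 -12.5 60;  6.9
0.001 -0.0 -0.004 8.4 0.2 -18.8 60;  6.9
0.002 -0.0 -0.005 11.1 0.4 -25.0 60;  6.9
0.002 -0.0 -0.006 13.9 0.8 -31.3 60;  6.9
0.002 -0.0 -0.008 16.6 1.3 -37.6 60;  6.9
0.003 -0.0 -0.009 19.3 2.0 -43.9 60;  6.9
0.003 -0.0 -0.01 22.1 2.7 -50.2 60;  6.9
0.004 -0.0 -0.011 24.8 3.5 -56.5 60;  6.9
0.004 -0.0 -0.013 27.5 4.4 -62.7 60;  6.9
0.004 -0.0 -0.014 30.2 5.5 -68.9 60;  6.9
0.005 -0.0 -0.015 33.0 6.6 -75.1 60;  6.9
0.005 -0.0 -0.016 35.8 7.9 -81.3 60;  6.9
0.006 -0.0 -0.018 38.6 9.3 -87.4 60;  6.9
```

Call:
send_rows:
  targets: "0 0 -0.001 2.8 -0.1 -6.2 60;0.001 0 -0.003 5.6 0 -12.5 60;0.001 0 -0.004 8.4 0.2 -18.8 60;0.002 0 -0.005 11.1 0.4 -25 60;0.002 0 -0.006 13.9 0.8 -31.3 60;0.002 0 -0.008 16.6 1.3 -37.6 60;0.003 0 -0.009 19.3 2 -43.9 60;0.003 0 -0.01 22.1 2.7 -50.2 60;0.004 0 -0.011 24.8 3.5 -56.5 60;0.004 0 -0.013 27.5 4.4 -62.7 60;0.004 0 -0.014 30.2 5.5 -68.9 60;0.005 0 -0.015 33 6.6 -75.1 60"

```text
time_s: 9.6
ee_pos: [536.0, -32.9, 197.3]
ee_rot: [175.0, 1.6, -152.4]
force: [-0.5, -0.2, -0.2]
gripper_width: 55.0
gripper_force: 0.0
```

Run:
```python
from h import *
rel([535.4,-33.9,160],R.from_euler("z",-140,degrees=True)*R.from_euler("x",180,degrees=True))
```

```text
t 9.6 tcp [536.  -32.9 197.3] [ 175.     1.6 -152.4] q [  -8.   16.   95.    5.   70. -127.] w 55.0 F [-0.5 -0.2 -0.2]
REL [ 0.0021 -0.0038  0.0371] [  4.77   2.15 -12.28]
```

Call:
send_rows:
  targets: "0.001 -0.002 0.018 2.4 1 -6 60;0.002 -0.004 0.037 4.8 2.1 -12.3 60;0.002 -0.004 0.037 4.8 2.1 -12.3 60;0.002 -0.004 0.037 4.8 2.1 -12.3 60"

```text
time_s: 9.93
ee_pos: [534.8, -33.4, 160.1]
ee_rot: [179.8, 0.1, -140.4]
force: [1.1, -0.0, -0.8]
gripper_width: 54.7
gripper_force: 0.0
```

Run:
```python
from h import *
f=eyes.grab_frame("wrist"); cv2.imwrite("pics/w2.png",f["image"]); np.save("pics/w2.npy",f,allow_pickle=True)
rel([535.4,-33.9,160],R.from_euler("z",-140,degrees=True)*R.from_euler("x",180,degrees=True))
print({k:v for k,v in f.items() if k!="image"},proj(f,[[535.4,-33.9,58],[535.4,-33.9,0],[501.7,-62.1,8]]))
```

```text
t 9.98 tcp [535.9 -33.9 161.4] [ 180.     0.2 -140.5] q [  -5.   17.   99.    0.   63. -135.] w 54.9 F [-0.2 -0.5 -0.1]
REL [0.0004 0.0003 0.0014] [ 0.03  0.18 -0.45]
{'fovy': 68.33926661591232, 'cx': 317.3432092087421, 'cy': 240.28319542510613, 'eye': array([475.09420238, -83.19123103, 331.28575859]), 'attitude': array([-15.81215069,  -0.19911522, 129.67735221])} [[315.45741416 240.87155503]
 [315.55734684 224.33952971]
 [315.27087945 179.09787984]]
```

View pics/w2.png

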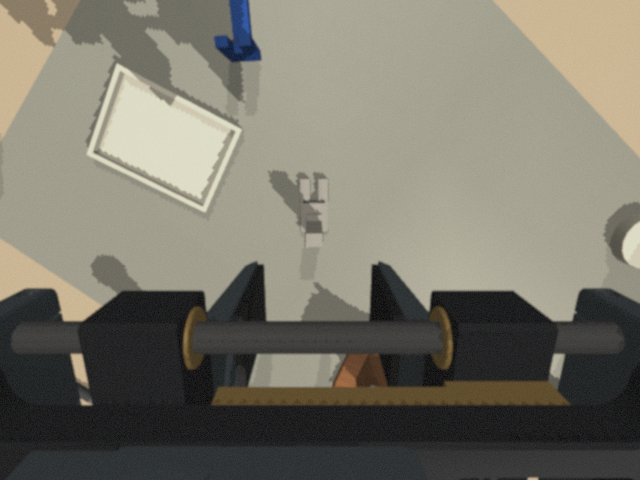

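The foot stands square under the hand, with shank top at (313,240) and prongs at (305,178) and (321,178), within about 1 mm of prediction. Descending to regrasp.

Call:
send_rows:
  targets: "0.0004 0.0003 0.04 0 0.2 -0.4 60;0.0004 0.0003 0.075 0 0.2 -0.4 60;0.0004 0.0003 0.11 0 0.2 -0.4 60;0.0004 0.0003 0.13 0 0.2 -0.4 60;0.0004 0.0003 0.1385 0 0.2 -0.4 60;0.0004 0.0003 0.1385 0 0.2 -0.4 60;0.0004 0.0003 0.1385 0 0.2 -0.4 60"

```text
time_s: 10.57
ee_pos: [537.7, -34.5, 24.7]
ee_rot: [-179.8, 0.1, -140.0]
force: [0.2, 0.1, -0.2]
gripper_width: 54.6
gripper_force: 0.0
```

Run:
```python
from h import *
rel([535.4,-33.9,22],R.from_euler("z",-140,degrees=True)*R.from_euler("x",180,degrees=True))
```

```text
t 10.57 tcp [537.7 -34.5  24.7] [-1.798e+02  1.000e-01 -1.400e+02] q [  -5.   26.  109.   -0.   45. -135.] w 54.6 F [ 0.2  0.1 -0.2]
REL [0.0014 0.0019 0.0027] [-0.18  0.13 -0.03]
```

Call:
send_rows:
  targets: "0.001 0.001 0.002 0 0 0 60;0.001 0.001 0.002 0 0 0 30;0.001 0.001 0.002 0 0 0 0;0.001 0.001 0.002 0 0 0 0;0.001 0.001 0.002 0 0 0 0;0.001 0.001 0.002 0 0 0 0;0.001 0.001 0.002 0 0 0 0;0.001 0.001 0.002 0 0 0 0;0.001 0.001 0.002 0 0 0 0"
  grip_force: 45

```text
time_s: 11.32
ee_pos: [535.2, -33.9, 21.9]
ee_rot: [-179.9, 0.1, -140.0]
force: [0.9, -0.8, 1.4]
gripper_width: 13.9
gripper_force: 45.0
```

Run:
```python
from h import *
zs=[env.state()["ee_pos"].round(1) for _ in range(3)]; print(zs)
# rail from both views: refine axis with bright mask in top
t=load("top0"); im=t["image"][185:260,218:318]
g=cv2.cvtColor(im,cv2.COLOR_BGR2HSV); m=((g[...,2]>105)&(g[...,1]<60)).astype(np.uint8)
n,l,s,c=cv2.connectedComponentsWithStats(m); print(s)
for r in range(10,75,3): print("".join(".#"[v] for v in m[r]))
```

```text
[array([535.2, -33.9,  21.9]), array([535.2, -33.9,  21.9]), array([535.2, -33.9,  21.9])]
[[   0    0  100   75 5119]
 [   0    0   60   75 1559]
 [  73    0   27   14  327]
 [  61   14   21   12   60]
 [  52   18   37   24  404]
 [  31   40    6    3    7]
 [  70   41    2    1    2]
 [  89   73   11    2   22]]
.########################.#.................................................########################
.#####################...................................................................#...#..####
.######################.....................................................####....................
.#########################...........................................######......####...............
.##########################...................................#######......###########..............
.#####################..................................####.###......#################.............
.###############..................................##########......######################............
.##########...............................############..........#############
[... 737 characters left out ...]
.################.............................................................................
........#######.....................................................................................
.........####.......................................................................................
..........####......................................................................................
...........###..............#######.................................................................
............#######################.................................................................
.............######################......................................................###########
```

Call:
send_rows:
  targets: "0 0 -0.03 0 0 0 0;0 0 -0.07 0 0 0 0;0 0 -0.11 0 0 0 0;0 0 -0.145 0 0 7 0;0 0 -0.16 0 0 14 0;0 0 -0.16 0 0 21 0;0 0 -0.16 0 0 28 0;0 0 -0.16 0 0 35 0;0 0 -0.16 0 0 42 0;0 0 -0.16 0 0 49 0;0 0 -0.16 0 0 56 0;0 0 -0.16 0 0 60 0"

```text
time_s: 12.32
ee_pos: [534.3, -33.6, 181.3]
ee_rot: [-180.0, 0.1, 159.7]
force: [0.3, -0.7, -1.6]
gripper_width: 13.8
gripper_force: 45.0
```

Run:
```python
from h import *
rel([625,90,190],R.from_euler("z",106.8,degrees=True)*R.from_euler("x",180,degrees=True))
```

```text
t 12.32 tcp [534.3 -33.6 181.3] [-1.800e+02  1.000e-01  1.597e+02] q [ -5.  16.  98.  -0.  66. -75.] w 13.8 F [ 0.3 -0.7 -1.6]
REL [-0.0423  0.1474 -0.0088] [-0.    0.07 52.95]
```

Call:
send_rows:
  targets: "-0.005 0.018 -0.001 0 0 7 0;-0.01 0.036 -0.002 0 0 14 0;-0.016 0.055 -0.003 0 0 21 0;-0.021 0.074 -0.005 0 0 28 0;-0.026 0.092 -0.006 0 0 35 0;-0.032 0.11 -0.007 0 0 42 0;-0.037 0.13 -0.008 0 0 49 0;-0.042 0.147 -0.009 0 0 53 0;-0.042 0.147 -0.009 0 0 53 0;-0.042 0.147 -0.009 0 0 53 0"

```text
time_s: 13.15
ee_pos: [624.0, 90.5, 189.9]
ee_rot: [-180.0, 0.1, 107.2]
force: [0.1, -0.3, -1.8]
gripper_width: 13.6
gripper_force: 45.0
```

Run:
```python
from h import *
f=eyes.grab_frame("wrist"); cv2.imwrite("pics/w3.png",f["image"]); np.save("pics/w3.npy",f,allow_pickle=True)
rel([625,90,190],R.from_euler("z",106.8,degrees=True)*R.from_euler("x",180,degrees=True))
print({k:v for k,v in f.items() if k!="image"})
```

```text
t 13.2 tcp [623.6  89.9 190. ] [-1.800e+02  1.000e-01  1.072e+02] q [  7.  24.  84.  -0.  72. -10.] w 13.5 F [ 0.4  0.3 -1.1]
REL [-0.0003  0.0014  0.    ] [-0.03  0.1   0.35]
{'fovy': 68.33926661591232, 'cx': 317.3432092087421, 'cy': 240.28319542510613, 'eye': array([600.54358742, 163.61172697, 361.01823425]), 'attitude': array([-15.81301221,   0.02063383,  17.27821748])}
```

View pics/w3.png

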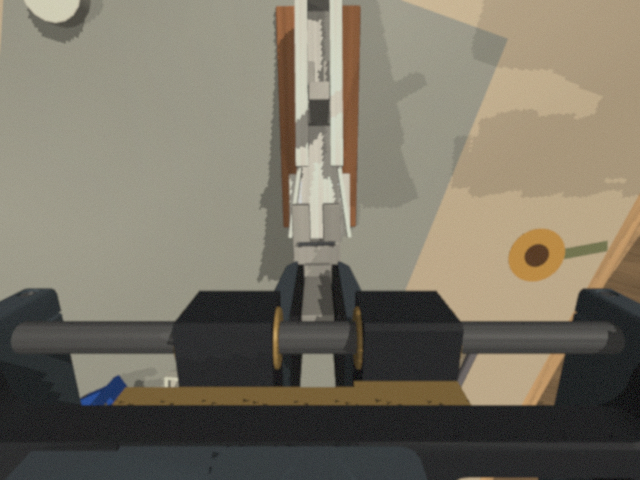

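The wrist view shows the rail nearly vertical in the image. The lips start at row 165 (columns 295 to 343), the parked shank is near (319,90), and the flared landing walls end near (291,235) and (351,237). Next I fit the centre line.

Run:
```python
from h import *
f=load("w3"); g=f["image"].astype(int); gray=g.mean(2)
out=[]
for y in (20,35,50,65,80,95,105,115,130,140,150,160):
    row=gray[y]; b=g[y,:,0]
    m=np.where((b[270:370]>150))[0]+270
    d=np.diff(row[280:365]); L=280+np.argmax(d[:25]); Rr=280+50+np.argmin(d[50:])
    print(y,"bright",m.min() if len(m) else None,m.max() if len(m) else None,"grad",L,Rr, row[288:352:2].astype(int))
    if len(m): out.append((y,m.min(),m.max()))
for x in (302,337): print(x,gray[150:185,x].astype(int))
```

```text
20 bright 295 341 grad 294 341 [106 108 108 150 200 201 199 196 197 189 174 173 150 144 122 136 164 122
 124 130 136 190 206 203 202 203 197 132  96  93  94  98]
35 bright 295 341 grad 293 342 [ 74  69  73 138 201 202 200 201 200 197 187 185 180 191 186 182 171 121
 114 124 135 189 207 204 203 203 199 143  90  90  94  99]
50 bright 295 341 grad 294 342 [ 70  72  73 121 195 205 201 203 201 191 182 188 183 188 185 181 170 120
 116 127 134 177 205 208 203 205 201 144  93  95  96  97]
65 bright 295 341 grad 294 342 [ 73  70  71 123 196 204 200 206 205 193 158 152 152 166 187 184 178 138
 151 118 114 177 208 206 204 202 202 156  94  93  96 101]
80 bright 296 341 grad 294 342 [ 67  77  68 110 194 205 204 207 203 192 155 153 153 163 190 168 125 118
 146 130 114 168 209 205 205 209 204 153  93  91 100  96]
95 bright 296 341 grad 294 342 [ 72  71  73 111 194 205 205 204 203 197 137 165 169 167 167 170 172 172
 168 171 161 160 203 196 193 197 191 148  92  98  96  94]
105 bright 296 341 grad 294 342 [ 72  73  72  98 191 206 204 203 200 196 121  72  64  66  67  65  65  64
  63  64  80 157 197 19
[... 443 characters left out ...]
22 171 189 191 189 143
 121 133 139 169 206 205 204 207 207 181  94  89  94  97]
150 bright 296 342 grad 295 342 [ 66  66  69  89 188 204 202 198 202 203 181 190 190 192 195 191 188 159
 113 125 133 159 204 210 201 202 204 181  99  89  96  94]
160 bright 296 342 grad 294 342 [ 60  66  69  87 178 202 199 196 200 201 191 192 192 192 199 189 186 143
 132 130 133 159 206 205 200 201 203 179  94  96  95  96]
302 [198 197 198 197 197 197 199 197 199 197 196 195 197 197 191 171 151 150
 153 149 156 168 167 144 136 142 146 159 176 189 189 190 194 193 194]
337 [203 201 204 200 200 200 201 200 201 201 198 202 200 198 185 156 123 115
 131 140 146 137 138 135 138 132 128 132 130 134 130 129 129 142 150]
```

```bash
cat >> h.py <<'E'
def chan(yaw): return R.from_euler("ZY",[yaw,15],degrees=True)
E
python3 - <<'E'
from h import *
f=load("w3"); yaw=107.
for k in range(4):
    Rc=chan(yaw); n=Rc.apply([0,0,1]); z0=61
    M=onz(f,[[319.1,165.3]],z0+15*n[2])[0]
    def pl(p):
        d=ray(f,p); return f["eye"]+d*(((M-f["eye"])@n)/(d@n))[:,None]
    q=pl([[318.2,20],[319.0,160],[294.4,20],[342.6,20],[295.3,160],[343.3,160]])
    d=q[0]-q[1]; yaw=np.degrees(np.arctan2(d[1],d[0]))
print("yaw",yaw,"origin",M-15*n,"widths",np.linalg.norm(q[2]-q[3]),np.linalg.norm(q[4]-q[5]))
# top-view check of the mouth and rail axis
O=M-15*n; t=load("top0"); s=load("scene0")
pts=np.array([[-60,25,11],[-60,-25,11],[132,18.5,15],[132,-18.5,15],[0,18.5,15],[0,-18.5,15]])
print((proj(t,O+chan(yaw).apply(pts))-[218,188])*4); print((proj(s,O+chan(yaw).apply(pts))-[310,235])/120*400+[400,300])
# parked shank top back edge: row ~103 on z=58 
q=pl([[319,103]])[0]
n2=chan(yaw).apply([0,0,1]); d=ray(f,[[319,101.0]])[0]; P=f["eye"]+d*(((O+58*n2-f["eye"])@n2)/(d@n2)); print("parked shank top edge ch",chan(yaw).inv().apply(P-O))
E
```

```text
yaw 107.62769654846886 origin [608.63987533 141.99964423  61.        ] widths 37.944267005316554 37.99818465938887
[[357.22562882 121.61741873]
 [331.62537298  42.44979653]
 [ 56.49088897 221.23175591]
 [ 39.38409606 163.50129378]
 [258.04240758 145.53958726]
 [239.6622348   87.12098547]]
[[432.01261203 393.01658667]
 [470.84579772 457.17007765]
 [710.32613846 343.24356859]
 [742.35096614 385.76827927]
 [528.44341995 378.77402303]
 [558.45002312 424.59937442]]
parked shank top edge ch [3.43969499e+01 6.58580853e-04 5.80000000e+01]
```

```bash
cat >> h.py <<'E'
O=np.array([608.6,142.0,61.0]); YC=107.6
def ins(x,h,dy=0,dyaw=0):
    Rc=chan(YC+dyaw); return O+chan(YC).apply([x-19,dy,22+h]), Rc*R.from_euler("x",180,degrees=True)
E
python3 - <<'E'
from h import *
f=load("w3"); st=env.state()
T=R.from_euler("xyz",st["ee_rot"],degrees=True)
Rf=T*R.from_euler("x",180,degrees=True); Of=st["ee_pos"]+Rf.apply([19,0,-22])
print(proj(f,Of+Rf.apply([[25,13,8],[25,-13,8],[-13,7,8]])))
rel(*ins(-33,25))
for y in (208,214,220,226): print(y,f["image"][y,284:352:2].mean(1).astype(int))
print(f["image"][196:216,[298,300,330,334]].mean(2).astype(int).T)
E
```

```text
[[293.31093393 205.43082001]
 [342.43485691 205.53716518]
 [305.15822359 272.78511175]]
t 13.2 tcp [623.6  89.9 190. ] [-1.800e+02  1.000e-01  1.072e+02] q [  7.  24.  84.  -0.  72. -10.] w 13.5 F [ 0.4  0.3 -1.1]
REL [0.0163 0.0014 0.0701] [ -0.09 -14.9   -0.44]
208 [ 71  69  81 120 136 151 152 154 156 156 153 156 143 187 200 201 202 201
 193 145 124 135 136 137 139 139 138 137 135 143 197 204 192 134]
214 [ 69  71  77 131 141 151 149 155 156 156 153 155 146 175 203 204 200 201
 191 152 126 134 135 136 139 139 138 134 138 132 165 210 195 130]
220 [ 73  72  80 155 157 148 150 157 150 160 154 154 145 168 199 204 204 199
 193 154 124 136 136 140 139 137 135 135 132 133 140 199 199 133]
226 [ 76  74  94 182 157 145 151 152 156 156 151 152 150 164 200 203 203 200
 195 170 125 131 136 135 139 137 137 136 138 138 133 170 206 137]
[[162 165 170 177 180 181 170 147 124 134 151 154 154 153 154 153 154 153
  155 154]
 [202 201 201 201 204 204 193 163 127 133 153 157 156 157 158 154 156 156
  156 155]
 [205 203 207 204 205 200 180 137 125 137 142 135 137 136 137 135 139 136
  136 136]
 [150 163 186 184 171 158 138 122 126 138 140 141 139 139 141 139 140 139
  139 138]]
```

The held foot projects within 1 px of where it should be. Moving over the landing with the 15° tilt.

Call:
send_rows:
  targets: "0.008 0.001 0.02 0 -6 -0.2 0;0.016 0.0014 0.045 0 -12 -0.4 0;0.0163 0.0014 0.065 0 -14.9 -0.4 0;0.0163 0.0014 0.07 0 -14.9 -0.4 0;0.0163 0.0014 0.07 0 -14.9 -0.4 0;0.0163 0.0014 0.07 0 -14.9 -0.4 0"

```text
time_s: 13.7
ee_pos: [621.5, 105.1, 121.7]
ee_rot: [179.9, 15.0, 107.4]
force: [1.1, 0.2, 0.3]
gripper_width: 13.4
gripper_force: 45.0
```

Run:
```python
from h import *
rel(*ins(-33,4))
```

```text
t 13.7 tcp [621.5 105.1 121.7] [179.9  15.  107.4] q [ 16.  27.  91. -17.  62.   7.] w 13.4 F [1.1 0.2 0.3]
REL [ 0.0015 -0.0011  0.0225] [ 0.03 -0.03 -0.21]
```

Call:
send_rows:
  targets: "0.0015 -0.001 0.012 0 0 -0.2 0;0.0015 -0.001 0.02 0 0 -0.2 0;0.0015 -0.001 0.0225 0 0 -0.2 0;0.0015 -0.001 0.0225 0 0 -0.2 0;0.0015 -0.001 0.0225 0 0 -0.2 0"

```text
time_s: 14.12
ee_pos: [621.9, 101.0, 99.4]
ee_rot: [179.9, 15.0, 107.6]
force: [0.2, 0.5, -1.2]
gripper_width: 13.7
gripper_force: 45.0
```

Call:
send_rows:
  targets: "0 0 0.001 0 0 0 0;0 0 0.0015 0 0 0 0;0 0 0.0025 0 0 0 0;0 0 0.0025 0 0 0 0;0 0 0.0025 0 0 0 0"

```text
time_s: 14.53
ee_pos: [621.6, 101.1, 96.2]
ee_rot: [-180.0, 15.0, 107.7]
force: [-1.2, -0.1, -0.7]
gripper_width: 13.8
gripper_force: 45.0
```

Run:
```python
from h import *
rel(*ins(-33,0))
```

```text
t 14.53 tcp [621.6 101.1  96.2] [-180.    15.   107.7] q [ 16.  28.  93. -18.  59.   8.] w 13.8 F [-1.2 -0.1 -0.7]
REL [-0.0014  0.      0.0009] [-0.   -0.01  0.05]
```

Call:
send_rows:
  targets: "0 0 0.0007 0 0 0 0;0 0 0.0013 0 0 0 0;0 0 0.0013 0 0 0 0;0 0 0.0013 0 0 0 0"

```text
time_s: 14.87
ee_pos: [621.8, 101.0, 95.7]
ee_rot: [180.0, 15.0, 107.6]
force: [-3.1, 2.3, 5.7]
gripper_width: 13.7
gripper_force: 45.0
```

Call:
send_rows:
  targets: "0 0 0.0007 0 0 0 0;0 0 0.0013 0 0 0 0;0 0 0.0013 0 0 0 0;0 0 0.0013 0 0 0 0"

```text
time_s: 15.2
ee_pos: [621.8, 100.9, 95.7]
ee_rot: [179.9, 15.0, 107.6]
force: [-4.3, 2.4, 12.4]
gripper_width: 13.5
gripper_force: 45.0
```

Call:
send_rows:
  targets: "0 0 -0.001 0 0 0 0;0 0 -0.0015 0 0 0 0;0 0 -0.0015 0 0 0 0"

```text
time_s: 15.45
ee_pos: [621.8, 101.0, 95.7]
ee_rot: [180.0, 15.0, 107.6]
force: [-3.2, 2.2, 6.1]
gripper_width: 13.4
gripper_force: 45.0
```

Call:
send_rows:
  targets: "0.004 0 0 0 0 0 0;0.009 0 0 0 0 0 0;0.014 0 0 0 0 0 0;0.014 0 0 0 0 0 0;0.014 0 0 0 0 0 0"

```text
time_s: 15.87
ee_pos: [618.6, 113.9, 92.2]
ee_rot: [179.9, 15.0, 107.6]
force: [-0.3, 1.1, 5.5]
gripper_width: 13.8
gripper_force: 45.0
```

Run:
```python
from h import *
rel(*ins(-19,0)); s=env.state(); print("F in channel",chan(YC).inv().apply(s["force"]).round(1),chan(YC).inv().apply(s["torque"]).round(2))
```

```text
t 15.87 tcp [618.6 113.9  92.2] [179.9  15.  107.6] q [ 17.  29.  94. -18.  59.   9.] w 13.8 F [-0.3  1.1  5.5]
REL [-0.0011 -0.001   0.0004] [0.14 0.02 0.05]
F in channel [-0.4 -0.1  5.6] [-0.11 -0.11  0.02]
```

Call:
send_rows:
  targets: "0.004 0 -0.0004 0 0 0 0;0.008 0 -0.0004 0 0 0 0;0.012 0 -0.0004 0 0 0 0;0.016 0 -0.0004 0 0 0 0;0.02 0 -0.0004 0 0 0 0;0.022 0 -0.0004 0 0 0 0;0.022 0 -0.0004 0 0 0 0"

```text
time_s: 16.45
ee_pos: [611.2, 134.6, 86.3]
ee_rot: [180.0, 15.0, 107.7]
force: [-0.0, 0.3, 4.5]
gripper_width: 13.7
gripper_force: 45.0
```

Run:
```python
from h import *
rel(*ins(3,0)); s=env.state(); print("F in channel",chan(YC).inv().apply(s["force"]).round(1),chan(YC).inv().apply(s["torque"]).round(2))
```

```text
t 16.45 tcp [611.2 134.6  86.3] [180.   15.  107.7] q [ 19.  29.  94. -18.  59.  11.] w 13.7 F [-0.   0.3  4.5]
REL [-0.0019 -0.0003  0.0004] [0.04 0.01 0.08]
F in channel [-0.9 -0.1  4.4] [-0.18  0.13 -0.08]
```

Call:
send_rows:
  targets: "0.004 0 0 0 0 0 0;0.008 0 0 0 0 0 0;0.012 0 0 0 0 0 0;0.016 0 0 0 0 0 0;0.02 0 0 0 0 0 0;0.024 0 0 0 0 0 0;0.028 0 0 0 0 0 0;0.032 0 0 0 0 0 0;0.036 0 0 0 0 0 0;0.04 0 0 0 0 0 0;0.042 0 0 0 0 0 0;0.042 0 0 0 0 0 0"

```text
time_s: 17.45
ee_pos: [599.0, 172.8, 75.5]
ee_rot: [180.0, 15.0, 107.7]
force: [0.8, -0.8, 6.0]
gripper_width: 13.7
gripper_force: 45.0
```

Run:
```python
from h import *
rel(*ins(55,0)); s=env.state(); print("F in channel",chan(YC).inv().apply(s["force"]).round(1),chan(YC).inv().apply(s["torque"]).round(2))
```

```text
t 17.45 tcp [599.  172.8  75.5] [180.   15.  107.7] q [ 23.  30.  94. -18.  59.  15.] w 13.7 F [ 0.8 -0.8  6. ]
REL [ 0.0086 -0.0002  0.0004] [0.04 0.05 0.07]
F in channel [-2.5 -0.5  5.5] [-0.19  0.34 -0.08]
```

Call:
send_rows:
  targets: "0.002 0 0 0 0 0 0;0.004 0 0 0 0 0 0;0.006 0 0 0 0 0 0;0.007 0 0 0 0 0 0;0.007 0 0 0 0 0 0;0.007 0 0 0 0 0 0"

```text
time_s: 17.95
ee_pos: [597.1, 178.9, 73.8]
ee_rot: [180.0, 15.1, 107.7]
force: [1.1, -1.6, 5.4]
gripper_width: 13.5
gripper_force: 45.0
```

Call:
send_rows:
  targets: "0.001 0 0 0 0 0 0;0.002 0 0 0 0 0 0;0.002 0 0 0 0 0 0;0.002 0 0 0 0 0 0"

```text
time_s: 18.28
ee_pos: [596.5, 180.6, 73.3]
ee_rot: [180.0, 15.1, 107.7]
force: [1.0, -2.3, 5.0]
gripper_width: 13.6
gripper_force: 45.0
```

Run:
```python
from h import *
rel(*ins(55,0)); s=env.state(); print("F in channel",chan(YC).inv().apply(s["force"]).round(1),chan(YC).inv().apply(s["torque"]).round(2))
```

```text
t 18.28 tcp [596.5 180.6  73.3] [180.   15.1 107.7] q [ 24.  30.  94. -18.  59.  16.] w 13.6 F [ 1.  -2.3  5. ]
REL [ 0.0001 -0.0002  0.0004] [0.03 0.07 0.05]
F in channel [-3.7 -0.2  4.2] [-0.15  0.5  -0.03]
```

Call:
send_rows:
  targets: "0.001 0 0 0 0 0 0;0.002 0 0 0 0 0 0;0.002 0 0 0 0 0 0"

```text
time_s: 18.53
ee_pos: [596.4, 180.9, 73.4]
ee_rot: [-180.0, 15.3, 107.7]
force: [2.4, -6.6, 7.1]
gripper_width: 13.5
gripper_force: 45.0
```

Call:
send_rows:
  targets: "0.001 0 0 0 0 0 0;0.002 0 0 0 0 0 0;0.002 0 0 0 0 0 0"

```text
time_s: 18.78
ee_pos: [596.4, 181.1, 73.6]
ee_rot: [-180.0, 15.4, 107.7]
force: [3.5, -10.1, 9.7]
gripper_width: 13.7
gripper_force: 45.0
```

Run:
```python
from h import *
rel(*ins(57,0)); s=env.state(); print("F in channel",chan(YC).inv().apply(s["force"]).round(1),chan(YC).inv().apply(s["torque"]).round(2))
```

```text
t 18.78 tcp [596.4 181.1  73.6] [-180.    15.4  107.7] q [ 24.  30.  94. -18.  59.  16.] w 13.7 F [  3.5 -10.1   9.7]
REL [ 0.0016 -0.0002  0.0008] [0.02 0.43 0.12]
F in channel [-12.8  -0.3   6.6] [-0.05  2.32 -0.16]
```

The push force jumped at x≈55 mm, which means the parked foot is home. Relaxing, releasing and withdrawing.

Call:
send_rows:
  targets: "-0.002 0 0 0 0 0 0;-0.003 0 -0.0003 0 0 0 0;-0.003 0 -0.0003 0 0 0 0;-0.003 0 -0.0003 0 0 0 15;-0.003 0 -0.0003 0 0 0 40;-0.003 0 -0.0003 0 0 0 45;-0.003 0 -0.0003 0 0 0 45;-0.003 0 -0.0003 0 0 0 45;-0.003 0 -0.0003 0 0 0 45"

```text
time_s: 19.53
ee_pos: [595.4, 182.3, 72.5]
ee_rot: [-179.9, 15.0, 107.7]
force: [0.8, -1.2, -0.3]
gripper_width: 40.4
gripper_force: 0.0
```

Call:
send_rows:
  targets: "0 0 -0.015 0 0 0 45;0 0 -0.04 0 0 0 45;0 0 -0.075 0 0 0 45;0 0 -0.11 0 0 0 45;0 0 -0.14 0 0 0 45;0 0 -0.14 0 0 0 45"

```text
time_s: 20.03
ee_pos: [587.4, 219.3, 215.1]
ee_rot: [179.3, 14.8, 107.5]
force: [0.9, 1.0, 0.8]
gripper_width: 41.4
gripper_force: 0.0
```

Run:
```python
from h import *
f=eyes.grab_frame("wrist"); np.save("pics/w4.npy",f,allow_pickle=True); s=env.state(); print(s["time_s"],s["ee_pos"],s["force"],s["gripper_width"])
Rc=chan(YC)
for nm,x in (("new",55),("parked",105)):
    print(nm,"shank top edges px",proj(f,O+Rc.apply([[x-25,0,58],[x-13,0,58],[x-19,7,58],[x-19,-7,58],[x-25,0,20],[x+25,0,8]])).round(0).tolist())
g=f["image"].mean(2).astype(int); c=int(proj(f,O+Rc.apply([[40,0,58]]))[0,0]); print(c,[ (y,int(g[y,c-3:c+4].mean())) for y in range(0,300,4)])
t=eyes.grab_frame("top"); np.save("pics/t4.npy",t,allow_pickle=True)
print(proj(t,O+Rc.apply([[36,0,58],[86,0,58]])))
```

```text
20.0833 [586.30066976 218.15392677 211.94576241] [ 0.14928892 -0.37982351 -0.35818612] 40.923609490641965
new shank top edges px [[313.0, 246.0], [313.0, 232.0], [304.0, 239.0], [321.0, 239.0], [313.0, 234.0], [312.0, 179.0]]
parked shank top edges px [[312.0, 185.0], [312.0, 170.0], [304.0, 178.0], [321.0, 178.0], [312.0, 180.0], [312.0, 122.0]]
312 [(0, 117), (4, 118), (8, 117), (12, 117), (16, 118), (20, 118), (24, 118), (28, 117), (32, 117), (36, 118), (40, 118), (44, 118), (48, 119), (52, 118), (56, 119), (60, 117), (64, 119), (68, 119), (72, 110), (76, 102), (80, 104), (84, 102), (88, 102), (92, 120), (96, 148), (100, 150), (104, 139), (108, 100), (112, 94), (116, 207), (120, 213), (124, 114), (128, 122), (132, 139), (136, 167), (140, 156), (144, 155), (148, 120), (152, 177), (156, 173), (160, 166), (164, 164), (168, 102), (172, 178), (176, 177), (180, 177), (184, 168), (188, 129), (192, 142), (196, 148), (200, 112), (204, 163), (208, 174), (212, 152), (216, 170), (220, 141), (224, 100), (228, 101), (232, 132), (236, 176), (240, 175), (244, 173), (248, 187), (252, 186), (256, 200), (260, 203), (264, 204), (268, 205), (272, 205), (276, 203), (280, 202), (284, 203), (288, 201), (292, 202), (296, 203)]
[[260.3377936  219.64237773]
 [240.77290643 227.07120803]]
```

The shank tops appear at rows 233–247 and 170–186. Predicted rows were 232–246 and 170–185, so the feet are touching and home. Handing in.

```bash
python3 -c "
from h import *
print(env.job_done())"
```

```text
the job is handed in; nothing more can be done
None
```

I stood the presser foot on its sole on the table, then slid it toe first into the smaller rail until the parked foot reached the lower stop, with the new foot touching it from behind. I let go, withdrew the arm and handed the job in at about 20 s; the hand-in gave no verdict back, but my last camera and force readings agree with that result.

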